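Sort the parts of a sample run back into magazine, bottle tray and stopper tray

ROBOT

A 6-joint arm with a two-finger parallel gripper is mounted at the origin on a cart in front of the work surface, level with it; the furniture and walls round the work are solid. World frame = base frame: x ahead of the robot, y to its left, z up, the work surface at z = 0. Lengths are in m, angles in rad, forces in N, time in s.
With the tool pointing down it reaches from about 0.225 to 0.875 m from the base axis. Payload 3.4 kg.
Tool frame: the origin (TCP) lies at the very end of the fingers, on their centre line; the grasp point (between the pads) lies 19 mm behind it; x points along the fingers, z is the direction in which the jaws open and shut, and the axes are right-handed (so a half turn about x gives the same grasp; the last joint's range is limited). The gripper opens to 85 mm and grips with 20 to 120 N. Pads are 22 mm wide; open, the fingers measure 114 mm over their backs; the gripper's body (76 mm by 85 mm) begins 54 mm behind the grasp point. The pads swing forward as they close: fully open they stand 13 mm farther back than shut.
Start: joints at [1.05, 0.276, 1.505, -0, 1.361, -0.121], TCP at [0.224, 0.53, 0.231] pointing down, gripper open.
Joint ranges: [-2.89, 2.89], [-0.75, 2.08], [0.22, 2.7], [-1.18, 4.32], [0.11, 2.71], [-2.7, 2.7]. Speed limits (rad/s): [2.57, 2.57, 3.14, 3.14, 3.14, 3.14].

INTERFACE

Orientations are given as a unit quaternion [w, x, y, z].
In Python, from bench import r, viewer gives the robot as it stands.
- The arm moves only by the tool drive_tool, never from a script. Its argument "series" is a list of rows, each a list of 7 numbers: the opening, from -1 (shut) to 1 (fully open), so that 0 is half open, then the shift along the world's x, y, z in cm, then the turn, a rotation vector about the world's x, y, z in degrees. In form: [[gripper, tx, ty, tz, wx, wy, wz], ...]. A call has 1 to 12 rows; each row is the pose to reach, as a shift and turn from the pose measured when the call began; what a row does not reach only later rows make up. A row lasts 1/8 s, in which the tool goes at most 62.5 mm and 10.7 degrees, less where a joint would pass 70% of its speed; a pose out of reach is approached as far as the arm can. A call with a gripper value outside its range is refused whole. The fingers move at their own pace and stop on an object; "squeeze" is the grip in N (left out, the last holds). Time passes only in rows, so rows that repeat a pose let the fingers close. It gives the time, the measured TCP pose, the force and the opening at its end, in the units of the state.
- r.get_state(): the state, without advancing time (a new reading comes with each control period).
- viewer.capture(name): name is "scene" or "top" or "wrist"; returns a dict with "img" (420x560x3 uint8, blue, green, red), "depth" (420x560 float32, m along the optical axis (not along the pixel's ray), 0 where there is no reading), "vfov" (degrees; the focal length in pixels is half the picture's height over the tangent of half this angle, whatever the lens; pixels are square), "cx", "cy" (the principal point, pixels), "D" ([k1, k2, p1, p2, k3] as OpenCV has them; the pictures are not rectified), "R" (3x3) and "t" (3): a world point X has camera coordinates R X + t; the wrist camera has in their place "T_tool_cam" (4x4, takes a point from camera to tool coordinates, whose origin is the TCP and whose axes are the tool frame's). Camera axes: x right, y down, z forward; pixel columns grow to the right and rows downward; lengths in m; the calibration is good to about 2 mm. A picture is of the moment at which its call begins: read the wrist's pose just before it.
- r.job_done(): hands the job in, once; it reports no verdict.
The state is a dict: "clock": time; "joints": joint angles; "joint_velocities": joint speeds; "joint_torque": joint torques, N m; "tcp_pos": TCP position; "ee_rot": TCP orientation; "wrist_force": force on the tool from outside, world axes, zero at the start; "wrist_torque": the same for the moment, N m; "grip_width": finger opening in m.
Only numpy, scipy, OpenCV 4.12 (cv2) and the standard library are available. Lean on these libraries where they do the work, as an engineer would, in place of code of your own. Each camera call takes 0.05 s, during which the arm holds its last target. There are 200 camera calls.

TASK

Sort the parts left standing on the bench: load the two steel spacers into the upright tube magazine, the long one first so that the short one ends on top of it, stand one sample bottle upright in each of the two bays of the grey bottle tray, and put the rubber stopper in the flat square steel tray. Leave the wash bottle and the conical flask standing where they are, and let go of everything at the end.

Things in the scene. Friction and masses are not known exactly. Their poses are not given: they have to be found in the camera images.
- spacer_long_c (a point): centre of the long steel spacer, a loose plain solid grey cylinder with a small dark dot on its top, 30 mm in diameter and 60 mm long, standing upright on the bench; the point is half-way up (30 mm above its foot) on its axis, z along the axis; about 0.12 kg
- spacer_short_c (a point): centre of the short steel spacer, a loose solid grey cylinder like the long one, 30 mm in diameter and 34 mm long, standing upright; the point is half-way up (17 mm above its foot) on its axis, z along the axis; about 0.12 kg
- bottle_a_c (a point): centre of a loose clear sample bottle with brown contents and a black screw cap, 84 mm high, upright; body 36 mm in diameter with straight sides up to about 55 mm, cap 26 mm in diameter; the point is half-way up (42 mm above its foot) on its axis, z up; 0.075 kg
- bottle_b_c (a point): centre of a second loose sample bottle of the same size and shape, with pale contents; the point is 42 mm above its foot on its axis, z up; 0.075 kg; either bottle may go into either bay
- stopper_c (a point): centre of the loose rubber stopper, a brown cone 22 mm across and 24 mm high, standing on the bench; the point is half-way up (12 mm above its foot), z along its axis
- magazine: upright aluminium tube, fixed, 112 mm high, on a dark square foot (84 mm wide, 6 mm thick); origin: centre of the foot's underside, z up. Open at the top only: funnel mouth 56 mm wide inside at the rim (62 outside), narrowing to the straight 36 mm bore 98 mm up; bore floor 6 mm up. Fingers do not fit in: lower a spacer's foot into the funnel and let go, it slides down. Both spacers reach 100 mm up
- bottle_tray: grey plastic tray with two open square-ish bays side by side, fixed to the bench, 74 mm (x) x 143 mm (y) x 24 mm high, walls 5 mm, floor about 5 mm thick; origin at the centre of its underside, y along its length. A cross wall at y = 0 parts the bays: each is 64 mm wide inside, their centres lie at x = 0, y = +34.5 and y = -34.5 mm
- stopper_tray: flat square steel tray, fixed to the bench, 120 x 120 mm, rim 14 mm high, walls and floor 4 mm thick; origin at the centre of its underside, z up
- wash_bottle_c (a point): white squeeze wash bottle with blue cap and bent spout, 62 x 88 mm and 183 mm high, standing loose, not to be moved; the point is 90 mm above the middle of its foot area, z up
- flask_c (a point): small conical glass flask, 60 mm wide at the foot, 86 mm high, standing loose, not to be moved; the point is 43 mm above its foot on its axis, z up
Not all that is in view belongs to the job. Leave any green, turquoise or yellow look-alike of the part that bears spacer_long_c alone.

How it is judged:
At the end, for the whole second after the job is handed in: Both spacers in the bore (axis within 8 mm), the long one on its floor, the short one on top (heights within 7 mm); one bottle upright (0.15 rad) on the floor of each bay; stopper inside the rim of the flat tray; all released and at rest; wash bottle and flask within 30 mm of their places (horizontal distance between each of spacer_long_c, spacer_short_c and magazine below 0.008 m and z of spacer_long_c in the frame of magazine between 0.029 and 0.043 m and z of spacer_short_c in the frame of magazine between 0.076 and 0.09 m and z of bottle_a_c in the frame of bottle_tray between 0.04 and 0.054 m and angle between each of bottle_a_c, bottle_b_c's own z axis and vertical below 0.15 rad and z of bottle_b_c in the frame of bottle_tray between 0.04 and 0.054 m and ((x of bottle_a_c in the frame of bottle_tray between -0.02 and 0.02 m and y of bottle_a_c in the frame of bottle_tray between 0.01 and 0.06 m and x of bottle_b_c in the frame of bottle_tray between -0.02 and 0.02 m and y of bottle_b_c in the frame of bottle_tray between -0.06 and -0.01 m) or (x of bottle_a_c in the frame of bottle_tray between -0.02 and 0.02 m and y of bottle_a_c in the frame of bottle_tray between -0.06 and -0.01 m and x of bottle_b_c in the frame of bottle_tray between -0.02 and 0.02 m and y of bottle_b_c in the frame of bottle_tray between 0.01 and 0.06 m)) and x of stopper_c in the frame of stopper_tray between -0.056 and 0.056 m and y of stopper_c in the frame of stopper_tray between -0.056 and 0.056 m and z of stopper_c in the frame of stopper_tray between 0 and 0.025 m and linear speed of each of spacer_long, spacer_short, bottle_a, bottle_b, stopper below 0.02 m/s and distance of each of wash_bottle_c, flask_c from where it was at the start of the episode below 0.03 m); the robot touches nothing.
It fails at once if the wash bottle is knocked over or pushed away (distance of wash_bottle_c from where it was at the start of the episode above 0.03 m or angle between wash_bottle_c's own z axis and vertical above 0.4 rad).
It fails at once if the conical flask is knocked over or pushed away (distance of flask_c from where it was at the start of the episode above 0.03 m or angle between flask_c's own z axis and vertical above 0.4 rad).
It also fails if it takes over 107 s, if anything falls off the work surface, if the arm or the gripper's body presses on something with over 40 N, if the wrist force passes 120 N, or if a joint passes its speed limit or range.

## Working session

There is one attempt and no reset: what is moved stays moved. The work goes in short steps, Python scripts to look and compute and a tool call to move; the robot and the scene stay as the last step left them, time stands still between calls to the robot, and variables do not carry over. Pictures are saved under pics/ and viewed, about 12 in all and at most 16, crops included, and the job is handed in when it is done.

Besides the shell and the picture viewer there is one more tool, called after "Request:" as name([rows], argument=value, ...), one row to a line, values as JSON. drive_tool: Moves the arm, as the interface text tells. Its arguments: {"type":"object","properties":{"series":{"type":"array"},"squeeze":{"type":"number"}},"required":["series"]}

```bash
ls; mkdir -p pics; cat > h.py <<'E'
import numpy as np, cv2
from bench import r, viewer
def K(c):
    f=c["img"].shape[0]/2/np.tan(np.radians(c["vfov"])/2)
    return np.array([[f,0,c["cx"]],[0,f,c["cy"]],[0,0,1.]])
def pose(c,st=None):
    if "R" in c: R=np.array(c["R"]);t=np.array(c["t"]);return R.T,-R.T@t
    from scipy.spatial.transform import Rotation as Ro
    q=st["ee_rot"];Rt=Ro.from_quat([q[1],q[2],q[3],q[0]]).as_matrix()
    T=np.array(c["T_tool_cam"]);return Rt@T[:3,:3],Rt@T[:3,3]+np.array(st["tcp_pos"])
def rays(c,uv):
    n=cv2.undistortPoints(np.array(uv,float).reshape(-1,1,2),K(c),np.array(c["D"],float)).reshape(-1,2)
    return np.c_[n,np.ones(len(n))]
def plane(c,uv,z,st=None):
    Rc,p=pose(c,st);d=rays(c,uv)@Rc.T
    return p+d*((z-p[2])/d[:,2])[:,None]
def cloud(c,st=None):
    h,w=c["depth"].shape;u,v=np.meshgrid(np.arange(w),np.arange(h))
    Rc,p=pose(c,st);P=rays(c,np.c_[u.ravel(),v.ravel()])*c["depth"].reshape(-1,1)
    return (P@Rc.T+p).reshape(h,w,3)
E
python3 - <<'E'
from h import *
import pickle
for n in("scene","top"):
    c=viewer.capture(n);cv2.imwrite(f"pics/{n}0.png",cv2.resize(c["img"],(800,600)));pickle.dump(c,open(n+".pkl","wb"))
    print(n,pose(c)[1],(c["depth"]>0).mean())
print(r.get_state())
E
```

```text
pics
scene [ 0.04235785 -0.83932745  0.95999913] 0.9958928571428571
top [ 0.35983274 -0.12122431  1.02860933] 0.9959523809523809
{'clock': 0.1, 'joints': array([ 1.05000380e+00,  2.76558902e-01,  1.50603688e+00,  1.57003852e-06,
        1.36069650e+00, -1.21001423e-01]), 'joint_velocities': array([-0.0017537 , -0.00245623, -0.00238846, -0.00095521,  0.00066967,
        0.00012617]), 'joint_torque': array([ 1.24582944e-03, -4.17704308e+01, -2.46404976e+01, -2.21106734e-04,
        5.80680746e-03,  3.28708623e-06]), 'tcp_pos': array([0.22356861, 0.52923363, 0.23049864]), 'ee_rot': array([ 0.58878951, -0.39102865,  0.58986448,  0.39049124]), 'wrist_force': array([ 0.35810698, -0.46115518, -0.99581698]), 'wrist_torque': array([-0.00637461,  0.03467309, -0.00708284]), 'grip_width': 0.08499672568635286}
```

View pics/scene0.png

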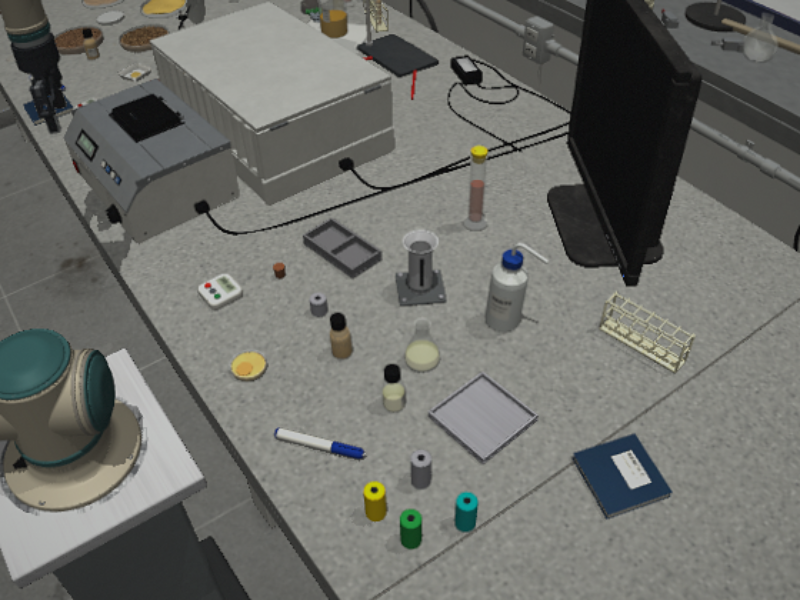

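View pics/top0.png

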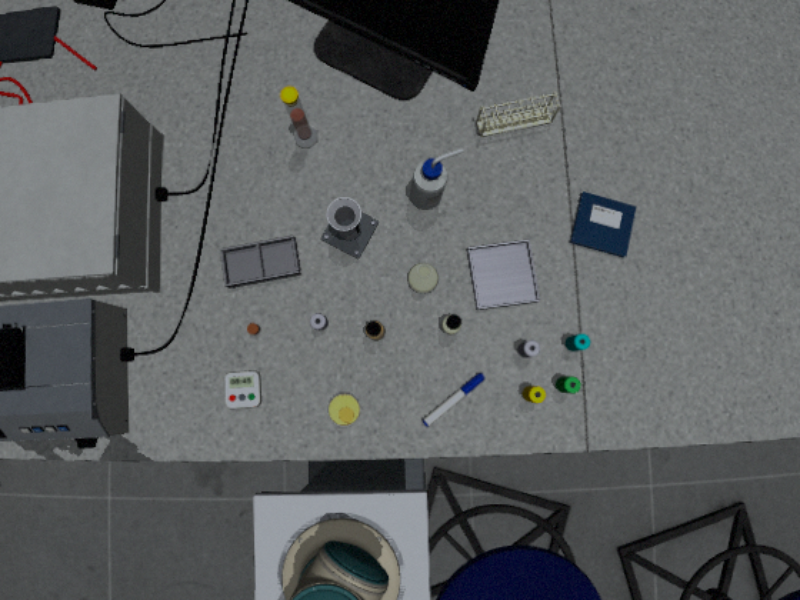

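The scene view shows all parts. In the top view (800x600) the stopper is at (253,328), the short spacer at (319,321), bottle a at (374,330) and bottle b at (452,323). The long spacer is at (530,348), the magazine at (345,220), the bottle tray at (261,262) and the stopper tray at (502,274). I'll localise them with depth and top faces.

```bash
python3 - <<'E'
from h import *
import pickle
np.set_printoptions(precision=4,suppress=True)
C={n:pickle.load(open(n+".pkl","rb")) for n in("scene","top")}
P={n:cloud(C[n]) for n in C}
s=1.42857
T=P["top"]
seeds=dict(stopper=(253,328,.024),short=(319,321,.034),long=(530,348,.06),bota=(374,330,.084),botb=(452,323,.084),flask=(422,278,.086),mag=(345,215,.112),wash=(430,175,.183),green=(570,384,.06),teal=(578,341,.06),yellow=(537,394,.06),vial=(290,95,.15),pen=(453,400,.015),dish=(344,410,.015))
print("bench z", np.median(T[290:310,240:300,2]), np.median(P["scene"][300:315,280:300,2]))
for k,(u,v,h) in seeds.items():
    p=plane(C["top"],[[u/s,v/s]],h)[0]
    out=[k,p[:2]]
    for n in("top","scene"):
        Q=P[n]; m=(np.hypot(Q[...,0]-p[0],Q[...,1]-p[1])<.045)&(Q[...,2]>h-.006)&(Q[...,2]<h+.02)
        q=Q[m]
        if len(q)>3: out+= [n,len(q),(q[:,:2].min(0)+q[:,:2].max(0))/2, q[:,:2].mean(0), np.median(q[:,2])]
    print(*out)
# trays: rects of rim
for k,(u,v,h) in dict(bt=(261,262,.024),st=(502,274,.014)).items():
    p=plane(C["top"],[[u/s,v/s]],h)[0]
    for n in C:
        Q=P[n]; m=(np.hypot(Q[...,0]-p[0],Q[...,1]-p[1])<.095)&(Q[...,2]>h-.004)&(Q[...,2]<h+.006)
        b=cv2.minAreaRect((Q[m][:,:2]*1000).astype(np.float32)); print(k,n,m.sum(),b)
p=plane(C["top"],[[351/s,231/s]],.006)[0];print("foot",p)
E
```

```text
bench z 0.0008433118511760318 -0.0006278624509899466
stopper [0.4524 0.1529] top 57 [0.4514 0.1537] [0.4513 0.1542] 0.02424183202570407 scene 43 [0.4527 0.1542] [0.4519 0.1528] 0.02292428411659675
short [0.4612 0.0283] top 102 [0.4619 0.0317] [0.4613 0.0315] 0.034082140761986235 scene 91 [0.463  0.0293] [0.4627 0.0279] 0.03187007618976467
long [ 0.3998 -0.348 ] top 111 [ 0.3999 -0.3492] [ 0.3996 -0.3495] 0.06041563344447953 scene 164 [ 0.4018 -0.3526] [ 0.4018 -0.3535] 0.059208778826877695
bota [ 0.4379 -0.0743] top 81 [ 0.4419 -0.0712] [ 0.4414 -0.0718] 0.08389538658546336 scene 76 [ 0.4423 -0.0734] [ 0.4426 -0.0749] 0.0823147184298203
botb [ 0.4462 -0.2093] top 81 [ 0.4491 -0.2122] [ 0.4489 -0.2121] 0.08420800599665224 scene 85 [ 0.4508 -0.2132] [ 0.4506 -0.2142] 0.08202577020267776
flask [ 0.5262 -0.1601] top 43 [ 0.541  -0.1645] [ 0.5421 -0.1648] 0.08507621522565278 scene 41 [ 0.5426 -0.164 ] [ 0.545  -0.1628] 0.08249526196725632
mag [ 0.6363 -0.0295] top 201 [ 0.6395 -0.0259] [ 0.6422 -0.0255] 0.11027345283443013 scene 112 [ 0.6414 -0.0281] [ 0.6455 -0.0219] 0.10886739471271412

[... 840 characters left out ...]
ne 277 [ 0.3115 -0.2113] [ 0.3113 -0.2131] 0.014841353883395358
dish [ 0.299 -0.013] top 285 [ 0.299  -0.0118] [ 0.2984 -0.011 ] 0.011068288610153187 scene 210 [ 0.3008 -0.0115] [ 0.2994 -0.013 ] 0.010692112236205975
bt scene 230 ((579.7044677734375, 140.0089569091797), (76.10980224609375, 148.0435791015625), 9.226581573486328)
bt top 345 ((580.3252563476562, 144.5346221923828), (75.55465698242188, 143.43368530273438), 8.278636932373047)
st scene 397 ((545.2206420898438, -316.8914794921875), (123.73150634765625, 123.17513275146484), 5.53816556930542)
st top 284 ((543.8441772460938, -316.1187438964844), (120.96299743652344, 119.3755111694336), 6.109838485717773)
foot [ 0.636  -0.0301  0.006 ]
```

```bash
python3 - <<'E'
from h import *
import pickle
for n in("scene","top"):
    Q=cloud(pickle.load(open(n+".pkl","rb")))
    for x in(.2,.35,.5): 
        m=(abs(Q[...,0]-x-.075)<.075)&(abs(Q[...,1]-.33)<.17)&(Q[...,2]<.6);print(n,x,np.percentile(Q[m][:,2],[90,99,100]) if m.any() else 0)
E
```

```text
scene 0.2 [0.30922851 0.47217362 0.49087751]
scene 0.35 [0.14753104 0.15069259 0.15298813]
scene 0.5 [0.1942809  0.19741321 0.20003545]
top 0.2 [0.14727099 0.15163619 0.15451501]
top 0.35 [0.14992651 0.1521103  0.15418657]
top 0.5 [0.19644218 0.19836918 0.20120233]
```

Request:
drive_tool([
  [0.2, 0, 0, 6, 0, 0, 0],
  [0.2, 0, 0, 7, 0, 0, 0],
  [0.2, 0, 0, 8, 0, 0, 0],
], squeeze=40)

```text
clock: 0.48
tcp_pos: [0.2234, 0.529, 0.3106]
ee_rot: [0.589, -0.391, 0.59, 0.39]
wrist_force: [0.4, -0.1, -0.7]
grip_width: 0.0514
```

Request:
drive_tool([
  [0.2, 3.3, -5.4, 0, 0, 0, -9],
  [0.2, 6.6, -10.8, 0, 0, 0, -19],
  [0.2, 9.9, -16.1, 0, 0, 0, -29],
  [0.2, 13.2, -21.5, 0, 0, 0, -39],
  [0.2, 16.5, -26.8, 0, 0, 0, -49],
  [0.2, 19.8, -32.2, -4, 0, 0, -59],
  [0.2, 22.9, -37.5, -9, 0, 0, -67],
  [0.2, 22.9, -37.5, -14, 0, 0, -67],
  [0.2, 22.9, -37.5, -14, 0, 0, -67],
  [0.2, 22.9, -37.5, -14, 0, 0, -67],
])

```text
clock: 1.72
tcp_pos: [0.4521, 0.1543, 0.1705]
ee_rot: [0.706, -0.0, 0.708, 0.001]
wrist_force: [-0.7, -0.2, 0.5]
grip_width: 0.0511
```

```bash
cat >> h.py <<'E'
def wrist(name=None):
    st=r.get_state();c=viewer.capture("wrist")
    if name: cv2.imwrite(f"pics/{name}.png",c["img"])
    return st,c,cloud(c,st)
def top_at(Q,x,y,h,rad=.03,d=.006):
    m=(np.hypot(Q[...,0]-x,Q[...,1]-y)<rad)&(abs(Q[...,2]-h)<d);q=Q[m]
    return len(q),((q[:,:2].min(0)+q[:,:2].max(0))/2).round(4),q[:,:2].mean(0).round(4),np.median(q[:,2]).round(4)
E
python3 - <<'E'
from h import *
st,c,Q=wrist("w1")
print(st["tcp_pos"],st["ee_rot"]); print(c["T_tool_cam"])
print(top_at(Q,.452,.1535,.024))
E
```

```text
[0.45214826 0.15433734 0.17046236] [ 7.05734630e-01 -3.24126917e-04  7.08475877e-01  6.77428750e-04]
[[ 7.83000410e-04 -2.81724130e-01  9.59495129e-01 -1.41366126e-01]
 [-3.64536444e-04 -9.59495439e-01 -2.81723923e-01  7.20865509e-02]
 [ 9.99999627e-01 -1.29180995e-04 -8.53984035e-04  5.69122499e-04]
 [ 0.00000000e+00  0.00000000e+00  0.00000000e+00  1.00000000e+00]]
(510, array([0.4548, 0.155 ]), array([0.4546, 0.1555]), np.float64(0.0227))
```

View pics/w1.png

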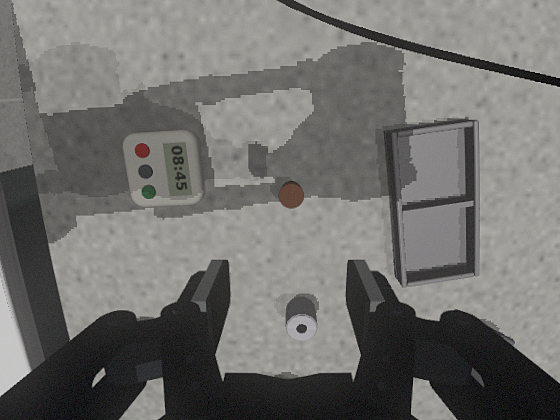

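The wrist view shows the stopper at (291,194), nearly between the jaws, with the short spacer at (301,327) and the tray at the right. I'll go down on the stopper.

Request:
drive_tool([
  [0.2, 0.2, 0, -6, 0, 0, 0],
  [0.2, 0.2, 0, -11, 0, 0, 0],
  [0.2, 0.2, 0, -15, 0, 0, 0],
  [0.2, 0.2, 0, -16.4, 0, 0, 0],
  [0.2, 0.2, 0, -16.4, 0, 0, 0],
  [-1, 0.2, 0, -16.4, 0, 0, 0],
  [-1, 0.2, 0, -16.4, 0, 0, 0],
  [-1, 0.2, 0, -16.4, 0, 0, 0],
  [-1, 0.2, 0, -16.4, 0, 0, 0],
  [-1, 0.2, 0, -14, 0, 0, 0],
  [-1, 0.2, 0, -8, 0, 0, 0],
  [-1, 0.2, 0, -2, 0, 0, 0],
], squeeze=30)

```text
clock: 3.28
tcp_pos: [0.4548, 0.1548, 0.154]
ee_rot: [0.707, -0.0, 0.707, 0.001]
wrist_force: [0.9, 0.0, -0.7]
grip_width: 0.0203
```

Request:
drive_tool([
  [-1, 0, 0, 6, 0, 0, 0],
  [-1, 0, -5, 9.5, 0, 0, 0],
  [-1, 0, -11, 9.5, 0, 0, 0],
  [-1, 0, -17, 9.5, 0, 0, 0],
  [-1, 0, -23, 9.5, 0, 0, 0],
  [-1, 0, -29, 9.5, 0, 0, 0],
  [-1, 1, -35, 9.5, 0, 0, 0],
  [-1, 3, -41, 9.5, 0, 0, 0],
  [-1, 7, -46, 9.5, 0, 0, 0],
  [-1, 9, -47.2, 4, 0, 0, 0],
  [-1, 9, -47.2, 0, 0, 0, 0],
  [-1, 9, -47.2, -3, 0, 0, 0],
])

```text
clock: 4.78
tcp_pos: [0.5443, -0.3172, 0.1224]
ee_rot: [0.707, 0.0, 0.708, 0.001]
wrist_force: [0.2, -0.7, -0.7]
grip_width: 0.0203
```

Request:
drive_tool([
  [-1, 0, 0, -5, 0, 0, 0],
  [-1, 0, 0, -9, 0, 0, 0],
  [-1, 0, 0, -11, 0, 0, 0],
  [-1, 0, 0, -11, 0, 0, 0],
  [-0.2, 0, 0, -11, 0, 0, 0],
  [-0.2, 0, 0, -11, 0, 0, 0],
  [-0.2, 0, 0, -10.5, 0, 0, 0],
  [-0.2, 0, 0, -8, 0, 0, 0],
  [-0.2, 0, 0, -3, 0, 0, 0],
  [0.3, 0, 0, 3, 0, 0, 0],
  [0.3, 0, 0, 7, 0, 0, 0],
])

```text
clock: 6.15
tcp_pos: [0.5451, -0.3177, 0.1965]
ee_rot: [0.708, -0.001, 0.706, 0.0]
wrist_force: [0.4, -0.3, 0.1]
grip_width: 0.0554
```

Request:
drive_tool([
  [0.3, -5, -1, 0, 0, 0, 0],
  [0.3, -10, -2.5, 0, 0, 0, 0],
  [0.3, -14.5, -3.3, -2, 0, 0, 0],
  [0.3, -14.5, -3.3, -3, 0, 0, 0],
  [0.3, -14.5, -3.3, -3, 0, 0, 0],
])

```text
clock: 6.78
tcp_pos: [0.4003, -0.3506, 0.1665]
ee_rot: [0.708, -0.0, 0.706, 0.0]
wrist_force: [0.9, -0.5, 1.2]
grip_width: 0.0554
```

```bash
python3 - <<'E'
from h import *
st,c,Q=wrist("w2")
print(st["tcp_pos"])
print(top_at(Q,.4005,-.3505,.06)); print(top_at(Q,.32,-.355,.06))
m=top_at(Q,.5445,-.3165,.022,.05,.008);print("stopper",m)
E
```

```text
[ 0.40033364 -0.35064762  0.16650486]
(1216, array([ 0.4031, -0.351 ]), array([ 0.4031, -0.3503]), np.float64(0.0587))
(1242, array([ 0.3219, -0.3556]), array([ 0.3226, -0.355 ]), np.float64(0.0587))
stopper (651, array([ 0.5447, -0.3169]), array([ 0.543 , -0.3166]), np.float64(0.0263))
```

View pics/w2.png

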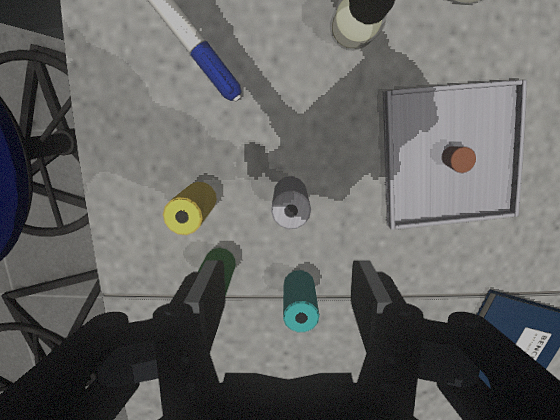

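The stopper lies in the tray at (459,158), and the long spacer at (291,205) is between the jaws with clear room to the yellow one. I'll grip it high.

Request:
drive_tool([
  [0.3, 0.2, 0, -5, 0, 0, 0],
  [0.3, 0.2, 0, -10, 0, 0, 0],
  [0.3, 0.2, 0, -13.6, 0, 0, 0],
  [0.3, 0.2, 0, -13.6, 0, 0, 0],
  [0.3, 0.2, 0, -13.6, 0, 0, 0],
  [-1, 0.2, 0, -13.6, 0, 0, 0],
  [-1, 0.2, 0, -13.6, 0, 0, 0],
  [-1, 0.2, 0, -13.6, 0, 0, 0],
  [-1, 0.2, 0, -13.6, 0, 0, 0],
  [-1, 0.2, 0, -10, 0, 0, 0],
  [-1, 0.2, 0, -4, 0, 0, 0],
  [-1, 0.2, 0, 2, 0, 0, 0],
], squeeze=60)

```text
clock: 8.32
tcp_pos: [0.4028, -0.3506, 0.1888]
ee_rot: [0.708, -0.001, 0.706, 0.0]
wrist_force: [0.5, -1.6, -2.3]
grip_width: 0.0282
```

Request:
drive_tool([
  [-1, 0, 0, 6, 0, 0, 0],
  [-1, 0, 5.5, 6.5, 0, 0, 0],
  [-1, 0, 11, 6.5, 0, 0, 0],
  [-1, 0, 17, 6.5, 0, 0, 0],
  [-1, 0, 23, 6.5, 0, 0, 0],
  [-1, 2, 28.5, 6.5, 0, 0, 0],
  [-1, 7, 32.4, 6.5, 0, 0, 0],
  [-1, 13, 32.4, 6.5, 0, 0, 0],
  [-1, 19, 32.4, 6.5, 0, 0, 0],
  [-1, 23.7, 32.4, 6.5, 0, 0, 0],
  [-1, 23.7, 32.4, 3, 0, 0, 0],
  [-1, 23.7, 32.4, 3, 0, 0, 0],
])

```text
clock: 9.82
tcp_pos: [0.6376, -0.0263, 0.2157]
ee_rot: [0.706, -0.0, 0.708, 0.001]
wrist_force: [-0.9, -0.7, -0.7]
grip_width: 0.0282
```

```bash
python3 - <<'E'
from h import *
st,c,Q=wrist("w3")
t=st["tcp_pos"];print(t)
print("mag",top_at(Q,.64,-.027,.110,.05,.004))
m=(np.hypot(Q[...,0]-t[0],Q[...,1]-t[1])<.03)&(Q[...,2]>t[2]-.04)&(Q[...,2]<t[2]+.05)
for z in np.arange(-.036,.05,.006):
    q=Q[m&(abs(Q[...,2]-t[2]-z)<.003)]
    if len(q): print(round(z,3),len(q),q.min(0)[:2]-t[:2],q.max(0)[:2]-t[:2])
E
```

```text
[ 0.63764067 -0.0262813   0.21567869]
mag (1388, array([ 0.6418, -0.0245]), array([ 0.6438, -0.0202]), np.float64(0.1096))
-0.036 4 [-0.00481327  0.01225524] [0.00832953 0.01497025]
-0.03 163 [-0.01476574  0.0028103 ] [0.01392711 0.01586321]
-0.024 205 [-0.01439636  0.00248207] [0.01413918 0.01607287]
-0.018 227 [-0.01444834  0.00254533] [0.01427011 0.01594294]
-0.012 250 [-0.01412802  0.00228868] [0.01445515 0.01614284]
-0.006 275 [-0.01410717  0.00192583] [0.01477893 0.0159075 ]
-0.0 345 [-0.02042817  0.00390076] [0.02113419 0.0159243 ]
0.006 627 [-0.02626573  0.00398836] [0.02774537 0.01591153]
0.012 826 [-0.02739824  0.00395149] [0.02831813 0.01613396]
0.018 924 [-0.02685236 -0.01007057] [0.02830428 0.01601643]
0.024 4885 [-0.02704448 -0.01353053] [0.02828116 0.01616699]
0.03 765 [-0.02707172 -0.01061403] [0.02829552 0.01429337]
0.036 1119 [-0.02442894 -0.01082429] [0.02620893 0.01287325]
0.042 774 [-0.02905295 -0.00768841] [0.02749043 0.01474237]
0.048 847 [-0.02909538 -0.00748618] [0.02751151 0.01478559]
```

View pics/w3.png

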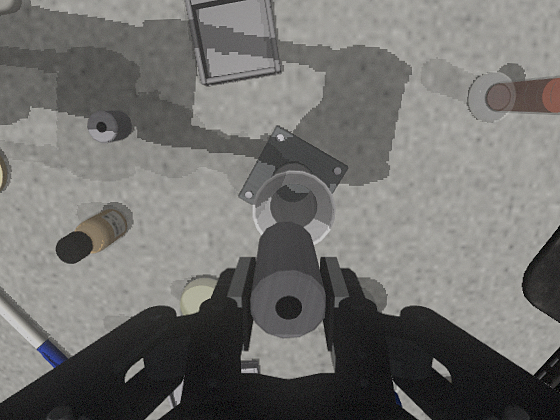

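The spacer hangs centred in the jaws at (289,300). The funnel rim shows as a circle near (293,211). I'll fit the ring.

```bash
python3 - <<'E'
from h import *
import pickle
from scipy.optimize import least_squares
def fit(Q,n):
    m=(np.hypot(Q[...,0]-.64,Q[...,1]+.026)<.04)&(abs(Q[...,2]-.111)<.003)
    q=Q[m][:,:2]
    s=least_squares(lambda p:np.hypot(q[:,0]-p[0],q[:,1]-p[1])-.0295,[.64,-.026],loss="soft_l1",f_scale=.001)
    print(n,m.sum(),s.x.round(4),np.abs(s.fun).mean())
st,c,Q=wrist();fit(Q,"wrist");print(st["tcp_pos"])
for n in("top","scene"): fit(cloud(pickle.load(open(n+".pkl","rb"))),n)
E
```

```text
wrist 1036 [ 0.6417 -0.0273] 0.0013460595776142246
[ 0.63850448 -0.02646127  0.21781986]
top 140 [ 0.6392 -0.0267] 0.0019525949935259507
scene 70 [ 0.64   -0.0283] 0.0014879902346144388
```

Request:
drive_tool([
  [-1, 0.2, -0.2, -3, 0, 0, 0],
  [-1, 0.2, -0.2, -6, 0, 0, 0],
  [-1, 0.2, -0.2, -8, 0, 0, 0],
  [-1, 0.2, -0.2, -8.6, 0, 0, 0],
  [-1, 0.2, -0.2, -8.6, 0, 0, 0],
  [-1, 0.2, -0.2, -8.6, 0, 0, 0],
])

```text
clock: 10.68
tcp_pos: [0.6422, -0.0288, 0.1351]
ee_rot: [0.709, -0.001, 0.705, -0.0]
wrist_force: [0.6, -1.0, -0.6]
grip_width: 0.028
```

Request:
drive_tool([
  [-1, -0.1, 0, -0.4, 0, 0, 0],
  [-1, -0.1, 0, -0.4, 0, 0, 0],
  [0.2, -0.1, 0, -0.4, 0, 0, 0],
  [0.2, -0.1, 0, -0.4, 0, 0, 0],
  [0.2, -0.1, 0, -0.4, 0, 0, 0],
  [0.2, -0.1, 0, 5, 0, 0, 0],
  [0.2, -0.1, 0, 9, 0, 0, 0],
  [0.2, -0.1, 0, 9, 0, 0, 0],
])

```text
clock: 11.68
tcp_pos: [0.6435, -0.0291, 0.2295]
ee_rot: [0.712, -0.001, 0.702, -0.001]
wrist_force: [0.3, 0.3, 0.6]
grip_width: 0.0511
```

```bash
python3 - <<'E'
from h import *
st,c,Q=wrist("w4")
for r_ in(.008,.012): print(top_at(Q,.641,-.0275,.06,r_,.06))
E
```

```text
(243, array([ 0.6408, -0.0277]), array([ 0.641 , -0.0275]), np.float64(0.0649))
(552, array([ 0.6412, -0.0275]), array([ 0.641 , -0.0274]), np.float64(0.0648))
```

View pics/w4.png

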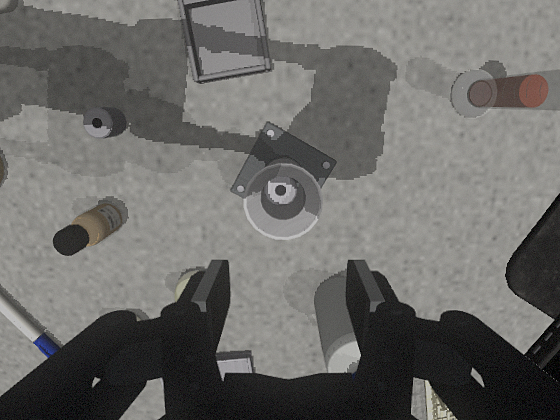

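The long spacer is seated in the bore: its dot is at (281,190) and its top is at about 65 mm. Next is the short spacer.

Request:
drive_tool([
  [0.2, -6, 2, 1, 0, 0.5, 0],
  [0.2, -12, 4, 0, 0, 0.5, 0],
  [0.2, -18.2, 6, -1, 0, 0.5, 0],
  [0.2, -18.2, 6, -6, 0, 0.5, 0],
  [0.2, -18.2, 6, -8, 0, 0.5, 0],
  [0.2, -18.2, 6, -8, 0, 0.5, 0],
])

```text
clock: 12.48
tcp_pos: [0.4574, 0.0313, 0.1444]
ee_rot: [0.705, -0.001, 0.709, -0.0]
wrist_force: [0.9, 0.2, 0.0]
grip_width: 0.0511
```

```bash
python3 - <<'E'
from h import *
st,c,Q=wrist();print(st["tcp_pos"],st["ee_rot"])
print(top_at(Q,.4615,.0305,.034)); print(top_at(Q,.442,-.072,.083))
E
```

```text
[0.45736444 0.03134939 0.14443788] [ 7.05308300e-01 -1.04087080e-03  7.08899933e-01 -5.99921151e-05]
(1195, array([0.4646, 0.0317]), array([0.4645, 0.0325]), np.float64(0.0327))
(798, array([ 0.4442, -0.0694]), array([ 0.4447, -0.0681]), np.float64(0.0823))
```

Request:
drive_tool([
  [0.2, 0.5, 0, -5, 0, 0, 0],
  [0.2, 0.5, 0, -10, 0, 0, 0],
  [0.2, 0.5, 0, -13, 0, 0, 0],
  [0.2, 0.5, 0, -13.2, 0, 0, 0],
  [0.2, 0.5, 0, -13.2, 0, 0, 0],
  [-1, 0.5, 0, -13.2, 0, 0, 0],
  [-1, 0.5, 0, -13.2, 0, 0, 0],
  [-1, 0.5, 0, -13.2, 0, 0, 0],
  [-1, 0.5, 0, -13.2, 0, 0, 0],
], squeeze=60)

```text
clock: 13.65
tcp_pos: [0.4653, 0.0311, 0.0156]
ee_rot: [0.708, -0.001, 0.706, -0.0]
wrist_force: [-0.6, 0.4, 5.8]
grip_width: 0.0278
```

Request:
drive_tool([
  [-1, 0, 0, 5, 0, 0, 0],
  [-1, 0, 0, 11, 0, 0, 0],
  [-1, 0, 0, 17, 0, 0, 0],
  [-1, 4, -1, 20, 0, 0, 0],
  [-1, 10, -3.5, 20, 0, 0, 0],
  [-1, 16, -5.9, 20, 0, 0, 0],
  [-1, 17.6, -5.9, 20, 0, 0, 0],
  [-1, 17.6, -5.9, 18, 0, 0, 0],
  [-1, 17.6, -5.9, 16, 0, 0, 0],
  [-1, 17.6, -5.9, 16, 0, 0, 0],
  [-1, 17.6, -5.9, 16, 0, 0, 0],
])

```text
clock: 15.02
tcp_pos: [0.6417, -0.028, 0.1769]
ee_rot: [0.708, -0.001, 0.706, -0.0]
wrist_force: [0.5, -0.9, -0.6]
grip_width: 0.0282
```

```bash
python3 - <<'E'
from h import *
st,c,Q=wrist("w5")
t=st["tcp_pos"];print(t,st["ee_rot"])
m=(np.hypot(Q[...,0]-t[0],Q[...,1]-t[1])<.03)&(Q[...,2]>t[2]-.04)&(Q[...,2]<t[2]+.05)
for z in np.arange(-.02,.03,.005):
    q=Q[m&(abs(Q[...,2]-t[2]-z)<.0025)]
    if len(q): print(round(z,3),len(q),q.min(0)[:2]-t[:2],q.max(0)[:2]-t[:2])
E
```

```text
[ 0.64171828 -0.02796834  0.17688587] [ 7.08399568e-01 -1.38153222e-03  7.05810186e-01 -3.54264991e-04]
-0.015 114 [-0.01271004  0.00668125] [0.01400013 0.01536338]
-0.01 215 [-0.01407084  0.0029816 ] [0.01401936 0.01562441]
-0.005 241 [-0.01360381  0.00486024] [0.01405208 0.01581174]
0.0 254 [-0.01961513  0.00518576] [0.01437471 0.01562297]
0.005 499 [-0.02557838  0.00558351] [0.02574426 0.01566429]
0.01 636 [-0.02701172 -0.01031444] [0.02785537 0.01564532]
0.015 3606 [-0.02688924 -0.01433371] [0.02803433 0.01587202]
0.02 1222 [-0.0270391 -0.0122643] [0.02793139 0.01552387]
0.025 581 [-0.02694581 -0.01079603] [0.02811295 0.01226455]
```

Request:
drive_tool([
  [-1, 0, 0, -3, 0, 0, 0],
  [-1, 0, 0, -5, 0, 0, 0],
  [-1, 0, 0, -5.8, 0, 0, 0],
  [-1, 0, 0, -5.8, 0, 0, 0],
  [-1, 0, 0, -5.8, 0, 0, 0],
])

```text
clock: 15.7
tcp_pos: [0.6428, -0.0281, 0.1204]
ee_rot: [0.709, -0.002, 0.705, -0.001]
wrist_force: [-1.1, 0.2, -1.6]
grip_width: 0.0278
```

Request:
drive_tool([
  [-1, -0.1, 0, -0.2, 0, 0, 0],
  [-1, -0.1, 0, -0.2, 0, 0, 0],
  [0.2, -0.1, 0, -0.2, 0, 0, 0],
  [0.2, -0.1, 0, -0.2, 0, 0, 0],
  [0.2, -0.1, 0, -0.2, 0, 0, 0],
  [0.2, -0.1, 0, 5, 0, 0, 0],
  [0.2, -0.1, 0, 10, 0, 0, 0],
  [0.2, -0.1, 0, 10, 0, 0, 0],
])

```text
clock: 16.7
tcp_pos: [0.6447, -0.0285, 0.2258]
ee_rot: [0.713, -0.002, 0.701, -0.001]
wrist_force: [-0.6, 0.0, 0.8]
grip_width: 0.0512
```

```bash
python3 - <<'E'
from h import *
st,c,Q=wrist("w6");print(st["tcp_pos"],st["ee_rot"])
for r_ in(.008,.012): print(top_at(Q,.641,-.0275,.08,r_,.08))
E
```

```text
[ 0.64468481 -0.02850634  0.2257664 ] [ 0.71311301 -0.00213735  0.70104505 -0.00105157]
(310, array([ 0.6408, -0.0275]), array([ 0.641 , -0.0274]), np.float64(0.0989))
(701, array([ 0.6411, -0.0275]), array([ 0.641 , -0.0273]), np.float64(0.0988))
```

View pics/w6.png

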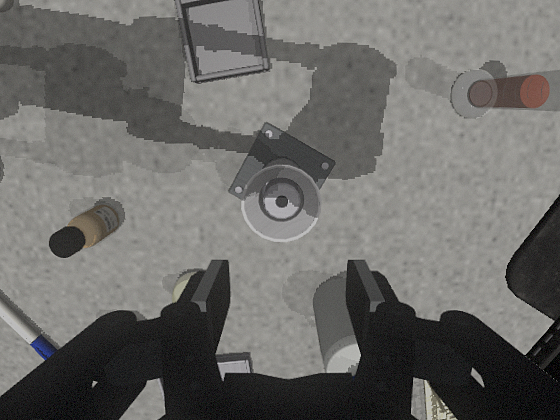

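The short spacer sits on top in the bore, its dot at (281,201) and its top at 99 mm. On to bottle a.

Request:
drive_tool([
  [0.5, -6, -1, 0, 0, 0.5, 0],
  [0.5, -12, -3, 0, 0, 0.5, 0],
  [0.5, -18, -4.3, 0, 0, 0.5, 0],
  [0.5, -20.2, -4.3, -2, 0, 0.5, 0],
  [0.5, -20.2, -4.3, -6, 0, 0.5, 0],
  [0.5, -20.2, -4.3, -6, 0, 0.5, 0],
])

```text
clock: 17.5
tcp_pos: [0.4375, -0.0703, 0.1599]
ee_rot: [0.705, -0.001, 0.709, 0.0]
wrist_force: [1.0, -0.1, 1.2]
grip_width: 0.064
```

```bash
python3 - <<'E'
from h import *
st,c,Q=wrist();print(st["tcp_pos"],st["ee_rot"])
print(top_at(Q,.443,-.072,.083))
E
```

```text
[ 0.43748641 -0.07028315  0.1598692 ] [ 7.05236052e-01 -7.61716495e-04  7.08972162e-01  7.02294924e-05]
(1109, array([ 0.444 , -0.0714]), array([ 0.4442, -0.0707]), np.float64(0.0824))
```

Request:
drive_tool([
  [0.5, 0.5, -0.1, -1, 0, 0, 0],
  [0.5, 0.5, -0.1, -6, 0, 0, 0],
  [0.5, 0.5, -0.1, -10, 0, 0, 0],
  [0.5, 0.5, -0.1, -13.3, 0, 0, 0],
  [0.5, 0.5, -0.1, -13.3, 0, 0, 0],
  [-1, 0.5, -0.1, -13.3, 0, 0, 0],
  [-1, 0.5, -0.1, -13.3, 0, 0, 0],
  [-1, 0.5, -0.1, -13.3, 0, 0, 0],
  [-1, 0.5, -0.1, -13.3, 0, 0, 0],
], squeeze=35)

```text
clock: 18.68
tcp_pos: [0.4461, -0.0724, 0.0301]
ee_rot: [0.708, -0.002, 0.706, -0.001]
wrist_force: [-0.5, -0.6, 7.2]
grip_width: 0.0352
```

Request:
drive_tool([
  [-1, 0, 0, 5, 0, 0, 0],
  [-1, 0, 0, 11, 0, 0, 0],
  [-1, 0, 0, 16, 0, 0, 0],
  [-1, 0, 5, 17, 0, 0, 0],
  [-1, 2, 11, 17, 0, 0, 0],
  [-1, 5, 17, 17, 0, 0, 0],
  [-1, 9, 22, 15, 0, 0, 0],
  [-1, 12.9, 24.9, 12, 0, 0, 0],
  [-1, 12.9, 24.9, 12, 0, 0, 0],
  [-1, 12.9, 24.9, 12, 0, 0, 0],
])

```text
clock: 19.92
tcp_pos: [0.5743, 0.1764, 0.1496]
ee_rot: [0.707, -0.002, 0.707, -0.001]
wrist_force: [-0.3, 0.0, -1.3]
grip_width: 0.0353
```

```bash
python3 - <<'E'
from h import *
st,c,Q=wrist("w7");t=st["tcp_pos"];print(t,st["ee_rot"])
m=(np.hypot(Q[...,0]-.58,Q[...,1]-.1425)<.095)&(abs(Q[...,2]-.023)<.005)
q=Q[m][:,:2];print(m.sum(),cv2.minAreaRect((q*1000).astype(np.float32)),q.min(0),q.max(0))
m=(np.hypot(Q[...,0]-t[0],Q[...,1]-t[1])<.03)&(Q[...,2]>.06)&(Q[...,2]<t[2]+.07)
for z in np.arange(-.04,.07,.01):
    q=Q[m&(abs(Q[...,2]-t[2]-z)<.0025)]
    if len(q): print(round(z,3),len(q),q.min(0)[:2]-t[:2],q.max(0)[:2]-t[:2])
E
```

```text
[0.57430875 0.17640783 0.14963591] [ 0.70730955 -0.0022554   0.70689985 -0.00084403]
1967 ((582.998046875, 144.36224365234375), (74.3115463256836, 142.574462890625), 8.992246627807617) [0.53615139 0.07665862] [0.62266216 0.22000317]
-0.03 44 [-0.01746849  0.00562183] [0.01545325 0.0178301 ]
-0.02 184 [-0.01770303  0.00467123] [0.0172602  0.01826072]
-0.01 255 [-0.0174656   0.00172861] [0.0188546  0.01850119]
0.0 315 [-0.0173019   0.00546065] [0.01797783 0.01835516]
0.01 667 [-0.02893693 -0.01051097] [0.02897533 0.0184143 ]
0.02 1993 [-0.02902442 -0.01041008] [0.02903373 0.01781367]
0.03 710 [-0.02897298 -0.01135628] [0.02905405 0.01269001]
0.04 1089 [-0.02711216 -0.01020368] [0.02721855 0.01412739]
0.05 3003 [-0.02747681 -0.00879097] [0.027347   0.01490526]
0.06 63 [-0.02704236  0.01199413] [0.02697523 0.01369013]
0.07 517 [-0.02450805  0.01649381] [0.02436716 0.01887457]
```

View pics/w7.png

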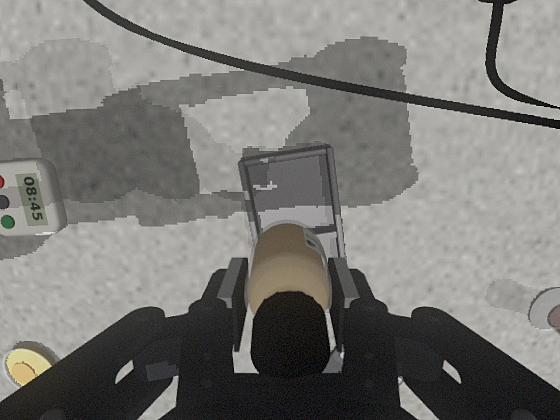

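The bottle is held upright and the far bay is right below it, its far edge near (290,150).

Request:
drive_tool([
  [-1, 0.1, 0, -5, 0, 0, 0],
  [-1, 0.1, 0, -8, 0, 0, 0],
  [-1, 0.1, 0, -10.5, 0, 0, 0],
  [-1, 0.1, 0, -11.3, 0, 0, 0],
  [-1, 0.1, 0, -11.3, 0, 0, 0],
  [-1, 0.1, 0, -11.3, 0, 0, 0],
])

```text
clock: 20.72
tcp_pos: [0.5763, 0.1759, 0.0392]
ee_rot: [0.709, -0.002, 0.705, -0.001]
wrist_force: [0.1, -0.4, -0.5]
grip_width: 0.0351
```

Request:
drive_tool([
  [-1, 0, 0, -0.4, 0, 0, 0],
  [-1, 0, 0, -0.5, 0, 0, 0],
  [-1, 0, 0, -0.5, 0, 0, 0],
  [-0.2, 0, 0, -0.5, 0, 0, 0],
  [0.5, 0, 0, -0.5, 0, 0, 0],
  [0.5, 0, 0, -0.5, 0, 0, 0],
  [0.5, 0, 0, 1, 0, 0, 0],
  [0.5, 0, 0, 6, 0, 0, 0],
  [0.5, 0, 0, 12, 0, 0, 0],
  [0.5, 0, 0, 15, 0, 0, 0],
])

```text
clock: 21.98
tcp_pos: [0.5779, 0.1763, 0.194]
ee_rot: [0.711, -0.001, 0.703, -0.0]
wrist_force: [-0.0, -1.3, -0.6]
grip_width: 0.0642
```

```bash
python3 - <<'E'
from h import *
st,c,Q=wrist()
print(top_at(Q,.576,.177,.088,.03,.01))
E
```

```text
(935, array([0.575 , 0.1766]), array([0.5751, 0.1777]), np.float64(0.0874))
```

Request:
drive_tool([
  [0.5, -5, -3, 0, 0, 0.5, 0],
  [0.5, -10, -6, 0, 0, 0.5, 0],
  [0.5, -12.8, -11, 0, 0, 0.5, 0],
  [0.5, -12.8, -17, 0, 0, 0.5, 0],
  [0.5, -12.8, -23, 0, 0, 0.5, 0],
  [0.5, -12.8, -29, 0, 0, 0.5, 0],
  [0.5, -12.8, -35, 0, 0, 0.5, 0],
  [0.5, -12.8, -38.9, -2, 0, 0.5, 0],
  [0.5, -12.8, -38.9, -3, 0, 0.5, 0],
  [0.5, -12.8, -38.9, -3, 0, 0.5, 0],
])

```text
clock: 23.28
tcp_pos: [0.4506, -0.2113, 0.1666]
ee_rot: [0.709, 0.0, 0.705, 0.0]
wrist_force: [0.5, 0.5, 1.1]
grip_width: 0.0641
```

```bash
python3 - <<'E'
from h import *
st,c,Q=wrist();print(st["tcp_pos"],st["ee_rot"])
print(top_at(Q,.45,-.213,.083))
E
```

```text
[ 0.45063681 -0.21134972  0.16656101] [7.09291718e-01 4.91031504e-05 7.04914914e-01 4.69993463e-04]
(1052, array([ 0.4521, -0.2118]), array([ 0.4521, -0.2111]), np.float64(0.0824))
```

Request:
drive_tool([
  [0.5, 0, 0, -5, 0, 0, 0],
  [0.5, 0, 0, -9, 0, 0, 0],
  [0.5, 0, 0, -12, 0, 0, 0],
  [0.5, 0, 0, -14, 0, 0, 0],
  [0.5, 0, 0, -14, 0, 0, 0],
  [-1, 0, 0, -14, 0, 0, 0],
  [-1, 0, 0, -14, 0, 0, 0],
  [-1, 0, 0, -14, 0, 0, 0],
  [-1, 0, 0, -14, 0, 0, 0],
])

```text
clock: 24.45
tcp_pos: [0.4524, -0.2114, 0.0288]
ee_rot: [0.711, -0.001, 0.703, -0.0]
wrist_force: [1.0, 1.8, 7.1]
grip_width: 0.0353
```

Request:
drive_tool([
  [-1, 0, 0, 5, 0, 0, 0],
  [-1, 0, 0, 11, 0, 0, 0],
  [-1, 0, 0, 16, 0, 0.5, 0],
  [-1, 0, 5, 17, 0, 0.5, 0],
  [-1, 0, 11, 17, 0, 0.5, 0],
  [-1, 0, 17, 17, 0, 0.5, 0],
  [-1, 3, 22, 17, 0, 0.5, 0],
  [-1, 7, 27, 16, 0, 0.5, 0],
  [-1, 11, 31, 14, 0, 0.5, 0],
  [-1, 13.3, 31.8, 12, 0, 0.5, 0],
  [-1, 13.3, 31.8, 12, 0, 0.5, 0],
  [-1, 13.3, 31.8, 12, 0, 0.5, 0],
])

```text
clock: 25.95
tcp_pos: [0.5846, 0.1061, 0.1493]
ee_rot: [0.708, -0.001, 0.707, -0.0]
wrist_force: [0.7, 0.7, -0.6]
grip_width: 0.0347
```

Request:
drive_tool([
  [-1, 0, 0.1, -5, 0, 0, 0],
  [-1, 0, 0.1, -8, 0, 0, 0],
  [-1, 0, 0.1, -10.5, 0, 0, 0],
  [-1, 0, 0.1, -11.3, 0, 0, 0],
  [-1, 0, 0.1, -11.5, 0, 0, 0],
  [-1, 0, 0.1, -11.5, 0, 0, 0],
])

```text
clock: 26.7
tcp_pos: [0.5854, 0.1069, 0.0357]
ee_rot: [0.708, -0.001, 0.706, -0.0]
wrist_force: [0.1, 0.3, -0.1]
grip_width: 0.035
```

Request:
drive_tool([
  [-1, 0, 0, -0.2, 0, 0, 0],
  [-1, 0, 0, -0.2, 0, 0, 0],
  [-0.2, 0, 0, -0.2, 0, 0, 0],
  [0.5, 0, 0, -0.2, 0, 0, 0],
  [0.5, 0, 0, -0.2, 0, 0, 0],
  [0.5, 0, 0, 1, 0, 0, 0],
  [0.5, 0, 0, 6, 0, 0, 0],
  [0.5, 0, 0, 12, 0, 0, 0],
  [0.5, 0, 0, 18, 0, 0, 0],
  [0.5, -6, 0, 21, 0, 0, 0],
  [0.5, -12, 0, 22, 0, 0, 0],
  [0.5, -18, 0, 22, 0, 0, 0],
])

```text
clock: 28.2
tcp_pos: [0.4045, 0.107, 0.2576]
ee_rot: [0.71, -0.0, 0.705, -0.0]
wrist_force: [0.3, 0.9, 0.3]
grip_width: 0.0639
```

```bash
python3 - <<'E'
from h import *
c=viewer.capture("scene");cv2.imwrite("pics/scene1.png",cv2.resize(c["img"],(800,600)))
Q=cloud(c);d=viewer.capture("top");T=cloud(d)
for n,x,y,h in(("a",.576,.177,.088),("b",.586,.108,.088),("stop",.5445,-.3165,.028),("flask",.541,-.1645,.084),("wash",.71,-.191,.18),("short",.641,-.0275,.098)):
    for N,q in(("scene",Q),("top",T)):
        try: print(n,N,top_at(q,x,y,h,.014 if n=="short" else .03,.008))
        except Exception as e: print(n,N,"none")
E
```

```text
a scene (61, array([0.572 , 0.1739]), array([0.5723, 0.172 ]), np.float64(0.0865))
a top (86, array([0.5724, 0.1758]), array([0.572 , 0.1749]), np.float64(0.089))
b scene (66, array([0.5821, 0.1048]), array([0.5823, 0.1019]), np.float64(0.087))
b top (76, array([0.5827, 0.1055]), array([0.5822, 0.1046]), np.float64(0.0891))
stop scene (73, array([ 0.543 , -0.3176]), array([ 0.5423, -0.3189]), np.float64(0.027))
stop top (53, array([ 0.5419, -0.3172]), array([ 0.5413, -0.3171]), np.float64(0.0285))
flask scene (64, array([ 0.5432, -0.1639]), array([ 0.5443, -0.1635]), np.float64(0.0807))
flask top (46, array([ 0.541 , -0.1645]), array([ 0.5425, -0.1646]), np.float64(0.0847))
wash scene (42, array([ 0.7161, -0.1972]), array([ 0.7157, -0.1963]), np.float64(0.1757))
wash top (36, array([ 0.716, -0.198]), array([ 0.7152, -0.1968]), np.float64(0.1771))
short scene (62, array([ 0.6399, -0.0286]), array([ 0.6401, -0.0287]), np.float64(0.0986))
short top (93, array([ 0.6411, -0.027 ]), array([ 0.6406, -0.0273]), np.float64(0.0998))
```

View pics/scene1.png

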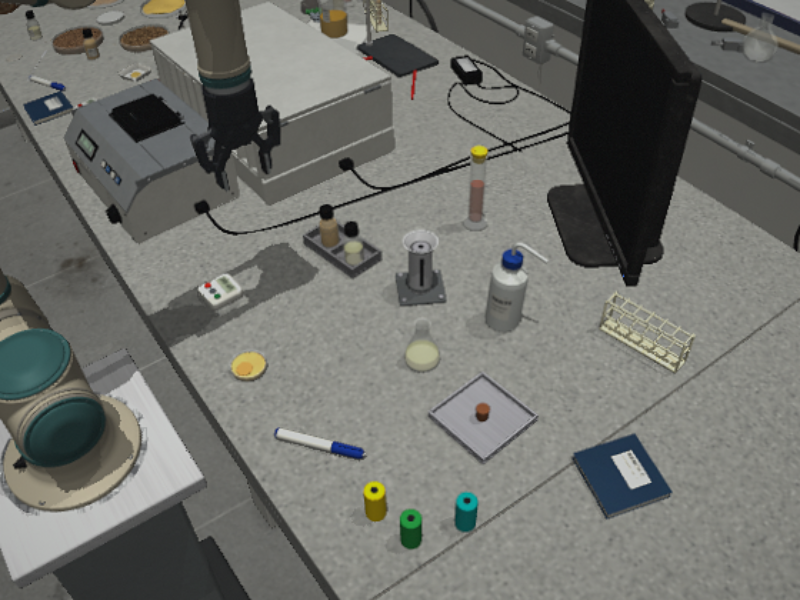

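The picture shows both bottles upright in the tray at (329,228) and (352,244), the stopper in the flat tray at (482,411), and the magazine loaded. The flask at (422,350) and the wash bottle at (506,295) are where they were.

```bash
python3 -c "
from bench import r
print(r.job_done())"
```

```text
the job is handed in; nothing more can be done
None
```

I completed the sort and handed the job in at about 28 s on the robot's clock, with everything released and the gripper well clear. The hand-in gave no verdict.

My last checks, by camera depth and the final picture:
- **Spacers:** both are in the magazine bore, the long one first. Its top measured about 65 mm up before the short one went in, and the short one's top is now at 99–100 mm.
- **Bottles:** one stands upright in each bay, brown contents in the +y bay and pale in the −y bay. Both tops are at 87–89 mm, so they rest on the tray floor. Their centres are within about 10 mm of the bay centres.
- **Stopper:** it stands near the middle of the flat tray, within about 3 mm of its centre.
- **Flask and wash bottle:** the flask's measured position changed by less than 1 mm. The wash bottle's cap reading changed by about 3–10 mm. I put that down to a wider height window in the last measurement, because the bottle shows at the same pixels in both scene pictures.

Two readings disagreed with the rest:
- The wrist camera read positions about 2 mm farther in x than the fixed cameras, so I aimed between the two.
- The gripper width read 1–2 mm under each part's size, and no grasp was affected.

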